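# Put the sample away and hold its slide in the reader

### The arm

A 6-joint arm with a two-finger parallel gripper is mounted at the origin on the work surface. World frame = base frame: x ahead of the robot, y to its left, z up, the work surface at z = 0. Lengths are in m, angles in rad, forces in N, time in s.
With the tool pointing down it reaches from about 0.4 to 0.825 m from the base axis. Payload 7 kg.
Tool frame: the origin (TCP) lies at the very end of the fingers, on their centre line; the grasp point (between the pads) lies arm.grip_point_offset behind it (arm.grip_point_offset is the distance from the TCP to the grasp point, in m); z points along the fingers, y is the line along which they close (so a half turn about z gives the same grasp; the last joint's range is limited). The gripper opens to 88 mm and grips with 3 to 60 N. Pads are 19 mm wide; open, the fingers measure 130 mm over their backs; the gripper's body (78 mm by 193 mm) begins 47 mm behind the grasp point.
Start: joints at [1.399, 0.359, 0.012, 0, -1.224, -0.288], TCP at [0.3, 0.605, 0.227] pointing down, gripper open.
Joint ranges: [-3.07, 3.07], [-1.43, 2.12], [-1.02, 1.25], [-3.03, 1.67], [-3.05, -0], [-3.03, 3.03]. Speed limits (rad/s): [2.39, 2.39, 3.01, 3.14, 3.14, 3.14].

### API

Orientations are given as [roll, pitch, yaw] about the fixed x, y, z axes, in that order (R = Rz(yaw) Ry(pitch) Rx(roll)).
In Python, from station import arm gives the robot as it stands.
- The arm moves only by the shell command python3 -m crank 'ROWS' [OPENING] [FORCE]. ROWS is JSON, a list of rows, each an object of numbers: "dx", "dy", "dz": the shift along the tool's x, y, z in cm; "wx", "wy", "wz": the turn, a rotation vector about the tool's x, y, z in degrees. A call has exactly 10 rows; each row is the pose to reach, as a shift and turn from the pose commanded when the call began, along the tool's axes at that moment; what a row does not reach only later rows make up. A row lasts 1/8 s, in which the tool goes at most 62.5 mm and 10.7 degrees, less where a joint would pass 70% of its speed; a pose out of reach is approached as far as the arm can. A call with a gripper value outside its range is refused whole. OPENING is the finger opening in cm, from 0 to 8.76, set as the call begins (- or left out, the last holds). The fingers move at their own pace and stop on an object; FORCE is the grip in N (left out, the last holds). Time passes only in rows, so rows that repeat a pose let the fingers close, or fill a call up. It gives the time, the measured TCP pose, the force, the opening and the grip force at its end, in the units of the state.
- arm.get_state(): the state, without advancing time (a new reading comes with each control period).
- arm.grab_frame(name): name is "scene" or "side" or "wrist"; returns the picture (420x560x3 uint8, red, green, blue); there is no depth.
- arm.calibration(name): a dict with "fx", "fy", "cx", "cy" (pixels), "world_from_camera" (4x4, takes a point from camera to world coordinates). Camera axes: x right, y down, z forward; pixel columns grow to the right and rows downward; lengths in m; the calibration is good to about 2 mm. The wrist camera is an equidistant fisheye: a pixel r from the principal point sees the ray r / f radians off the axis. A picture is of the moment at which its call begins: read the wrist's pose just before it. calibration takes no time and is no camera call; for the wrist camera it gives the pose at the moment of the call.
- arm.job_done(): hands the job in; it is judged then, once.
Trained networks look in the newest picture that a camera, given by its name, has taken for a name from the list of things; names that differ only in an ending like _2 or _b are one class to them, and where a whole thing is asked for, a point or a joint stands for the part that bears it (a point fixed in the world has none). Each returns a list of dicts, best first, with "confidence" (0 to 1); they miss things now and then, are a little off and sometimes report something else, mostly with a low value. They report only what shows in the picture. A call takes as long as a camera call. They do not tell look-alikes from the thing itself.
- arm.find_in(camera, query): "centre" ([x, y, z] in m, in world coordinates, good to about 4 mm: the middle of the surface that is visible of it).
- arm.masks_of(camera, query): "pixels" (420x560 bool, what is visible of it).
- arm.mark_of(camera, query): "centre" ([x, y, z] in m, in world coordinates, good to about 4 mm: a listed point, or the origin of a listed thing).
The state is a dict: "t": time; "q": joint angles; "qd": joint speeds; "joint_efforts": joint torques, N m; "eef_pos": TCP position; "ee_rot": TCP orientation; "force": force on the tool from outside, world axes, zero at the start; "moment": the same for the moment, N m; "width": finger opening in m; "gripper_force": force on a finger pad.
Only numpy, scipy, OpenCV 4.12 (cv2) and the standard library are available. Lean on these libraries where they do the work, as an engineer would, in place of code of your own. Each camera call takes 0.05 s, during which the arm holds its last target. There are 200 camera calls.

### The job

Finish this sample: stand the loose capped vial upright in the bin that already holds vials, and lay the loose slide mailer flat in the bin that already holds mailers; let go of both. Then take the slide carrier by its white grip, pass it down through the narrow slot in the reader's cover until the whole glass is below the cover's top, and finish while still holding it there upright and still, the grip clear above the cover rather than resting on it. Leave the reagent bottle, the beaker and the slide box where they are.

Things in the scene. Friction and masses are not known exactly. Their poses are not given: they have to be found in the camera images.
- vial: Loose capped sample vial, a clear cylinder with paper label and white cap, 35 mm diameter, 70 mm tall, 40 to 75 g, standing upright on the bench. Origin: centre of its underside, z up its axis.
- mailer: Loose slide mailer, a flat white plastic box 32 mm (x) by 84 mm (y) by 20 mm high (z), 30 to 60 g, lying flat on the bench. Origin: centre of its underside. A thin grey latch sticks out of its -y end.
- vial_bin: Fixed open grey tray, outside 140 mm (x) by 190 mm (y) by 32 mm high, wall and floor 4 mm thick. Two fixed vials (like the loose one) stand at its +y end, at y = 62 mm; the rest of the tray, from y = -91 to about +40 mm, is free. Origin: centre of its underside. The two trays may stand in either place.
- vial_spot (a point): Point on the inner floor of the vial tray (4 mm above the bench), middle of its free part; axes as the tray.
- mailer_bin: Fixed open grey tray, same size as the other (140 x 190 x 32 mm, wall and floor 4 mm). Two fixed mailers lie stacked across its +y end, at y = 62 mm, their top 44 mm above the bench; from y = -91 to about +45 mm it is free. Origin: centre of its underside.
- mailer_spot (a point): Point on the inner floor of the mailer tray (4 mm above the bench), middle of its free part; axes as the tray. A mailer fits there with its long side along the tray's y.
- reader: Fixed slide reader, a white box 160 mm (x) by 200 mm (y) with an aluminium top cover 125 mm above the bench; small screen on its -x face. Origin: centre of its underside.
- slot (a point): Centre of the slot's mouth, at the height of the cover's top, in the middle of the cover; axes as the reader. The slot measures 10 mm (x) by 38 mm (y), goes straight down through the 12 mm cover, and has a 3 mm bevel round its mouth; the chamber below is roomy and its floor lies 117 mm below the cover's top, so a carrier in the slot never reaches it.
- stand: Fixed grey block 50 mm (x) by 70 mm (y) by 40 mm high with a pocket 10 x 38 mm, 30 mm deep, in which the carrier stands. Origin: centre of its underside.
- carrier: Slide carrier, 40 to 85 g, upright in the stand, foot 10 mm above the bench. Grey blade 8 mm thick (x), 36 mm wide (y), 90 mm tall, lowest 4 mm tapered; the glass slide in it ends 60 mm above the foot. On top a white grip block 16 mm (x) by 48 mm (y), from 90 to 135 mm above the foot, too large for the slot. Same both ways round. Origin: centre of the foot, z up.
- carrier_foot (a point): Centre of the carrier's foot (its lowest face).
- carrier_grip (a point): Where to hold the carrier: on its axis in the grip block, 118 mm above the foot; fingers close along the carrier's x on the 16 mm thickness.
- reagent: Bystander: amber reagent bottle, 64 mm diameter, 150 mm tall. Origin: centre of its underside.
- beaker: Bystander: glass beaker, 70 mm diameter, 90 mm tall. Origin: centre of its underside.
- slidebox: Bystander: wooden slide storage box, 85 x 100 x 34 mm. Origin: centre of its underside.
Things that resemble listed ones, but are neither listed nor needed, are in the scene too. Leave any pink or turquoise look-alike of the carrier alone.

How it is judged:
On the way, in this order (a step that is already met when the one before it is completed fails the run):
1. vial upright in the vial bin and mailer flat in the mailer bin, both let go (x of vial in the frame of vial_bin between -0.062 and 0.062 m and y of vial in the frame of vial_bin between -0.088 and 0.088 m and z of vial in the frame of vial_bin between -0.002 and 0.012 m and angle between each of vial, mailer's own z axis and vertical below 0.25 rad and linear speed of each of vial, mailer below 0.03 m/s and contact force between the fingers and vial below 0.05 N and x of mailer in the frame of mailer_bin between -0.062 and 0.062 m and y of mailer in the frame of mailer_bin between -0.088 and 0.088 m and z of mailer in the frame of mailer_bin between -0.002 and 0.05 m and contact force between the fingers and mailer below 0.05 N), for 0.2 s.
2. carrier held in the slot, glass below the cover's top, grip clear of the cover (x of carrier_foot in the frame of slot between -0.008 and 0.008 m and y of carrier_foot in the frame of slot between -0.008 and 0.008 m and z of carrier_foot in the frame of slot between -0.088 and -0.058 m and angle between the z axis of carrier and the z axis of reader, either way round below 0.1 rad and angle between the y axis of carrier and the y axis of reader, either way round below 0.15 rad and contact force between the fingers and carrier above 2 N and linear speed of carrier below 0.03 m/s), for 0.2 s.
At the end, for the whole second after the job is handed in: Vial upright (0.25 rad) on the vial bin's floor, mailer flat (0.25 rad) in the mailer bin, both released and still; carrier in the slot, upright (0.1 rad), foot 58 to 88 mm below the cover's top (grip 2 mm or more above the cover), still, gripped with over 2 N (all of step 1 and all of step 2); the arm keeps its last pose, push and grip.
It fails at once if the reagent bottle is pushed away or tipped (distance of reagent from where it was at the start of the episode above 0.03 m or angle between reagent's own z axis and vertical above 0.35 rad).
It fails at once if the beaker is pushed away or tipped (distance of beaker from where it was at the start of the episode above 0.03 m or angle between beaker's own z axis and vertical above 0.35 rad).
It fails at once if the slide box is pushed away or tipped (distance of slidebox from where it was at the start of the episode above 0.03 m or angle between slidebox's own z axis and vertical above 0.35 rad).
It also fails if it takes over 72 s, if anything falls off the work surface, if the arm or the gripper's body presses on something with over 40 N, if the wrist force passes 120 N, or if a joint passes its speed limit or range.

## Working session

There is one attempt and no reset: what is moved stays moved. The work goes in short steps, Python scripts to look and compute and a shell command to move; the robot and the scene stay as the last step left them, time stands still between calls to the robot, and variables do not carry over. Pictures are saved under pics/ and viewed, at most 10 in all, crops included, and the job is handed in when it is done.

```bash
mkdir -p pics; ls
python3 - <<'E'
from station import arm
import cv2, numpy as np
print(arm.get_state()); print(arm.grip_point_offset)
ims=[]
for c in ["scene","side"]:
    im=arm.grab_frame(c); ims.append(im)
    cv2.imwrite(f"pics/{c}0.png",im[:,:,::-1])
    k=arm.calibration(c); print(c,np.round(k["world_from_camera"],3).tolist(),k["fx"])
    for n in ["vial","mailer","vial_bin","vial_spot","mailer_bin","mailer_spot","reader","slot","stand","carrier_foot","carrier_grip","carrier","reagent","beaker","slidebox"]:
        print(c,n,[(np.round(d["centre"],3).tolist(),round(d["confidence"],2)) for d in arm.mark_of(c,n)])
E
```

```text
pics
{'t': 0.0, 'q': array([ 1.39908682e+00,  3.59413890e-01,  1.10712908e-02, -3.73844584e-04,
       -1.22411826e+00, -2.88093435e-01]), 'qd': array([ 7.76869503e-04,  9.39327699e-04,  6.58446527e-04, -9.19501801e-05,
       -1.45563036e-03,  1.93686465e-03]), 'joint_efforts': array([-1.52482065e-03, -5.82712448e+01,  2.93063629e+01,  6.99763566e+00,
        6.81553240e-03, -1.59062547e-04]), 'eef_pos': array([0.29934818, 0.6044406 , 0.22560638]), 'ee_rot': array([ 3.13989686e+00, -1.36031149e-04, -4.59930138e-01]), 'force': array([-0.02063636,  0.44221423, -0.05350717]), 'moment': array([-0.01551697,  0.00232989, -0.06001376]), 'gripper_force': 0.0, 'width': 0.08756153308245643}
0.0188
scene [[0.395, 0.7, -0.595, 1.087], [0.919, -0.29, 0.269, -0.248], [0.016, -0.653, -0.758, 0.769], [0.0, 0.0, 0.0, 1.0]] 398.10427838248444
scene vial [([0.43, -0.088, 0.009], 0.72), ([0.584, 0.047, -0.003], 0.58)]
scene mailer [([0.47, 0.113, 0.001], 0.86)]
scene vial_bin [([0.397, 0.323, -0.001], 0.9)]
scene vial_spot [([0.396, 0.287, 0.002], 0.89)]
scene mailer_bin [([0.606, 0.308, -0.003], 0.85)
[... 1417 characters left out ...]
0.612, -0.198, 0.128], 0.6)]
side stand [([0.428, -0.082, 0.001], 0.79)]
side carrier_foot [([0.344, -0.154, -0.003], 0.92), ([0.428, -0.088, 0.007], 0.89), ([0.345, -0.012, -0.0], 0.85), ([0.45, 0.011, 0.002], 0.64)]
side carrier_grip [([0.352, -0.012, 0.122], 0.88), ([0.341, -0.154, 0.114], 0.77), ([0.445, 0.01, 0.118], 0.55), ([0.426, -0.082, 0.008], 0.26)]
side carrier [([0.352, -0.012, -0.0], 0.97), ([0.427, -0.087, 0.009], 0.9), ([0.449, 0.014, 0.004], 0.76), ([0.342, -0.154, 0.005], 0.58), ([0.612, -0.202, -0.001], 0.52)]
side reagent [([0.772, -0.009, 0.001], 0.86), ([0.604, 0.303, 0.001], 0.56)]
side beaker [([0.77, 0.14, 0.002], 0.95)]
side slidebox [([0.377, -0.328, 0.004], 0.58)]
```

View pics/scene0.png

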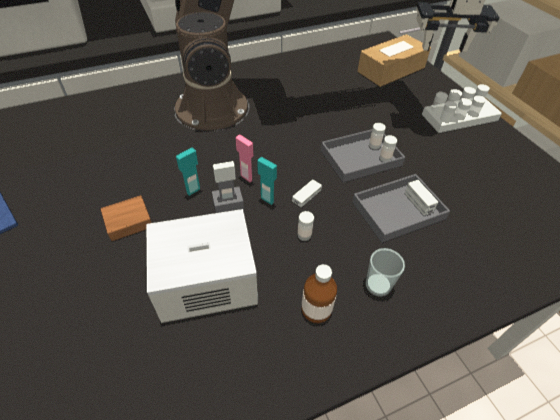

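View pics/side0.png

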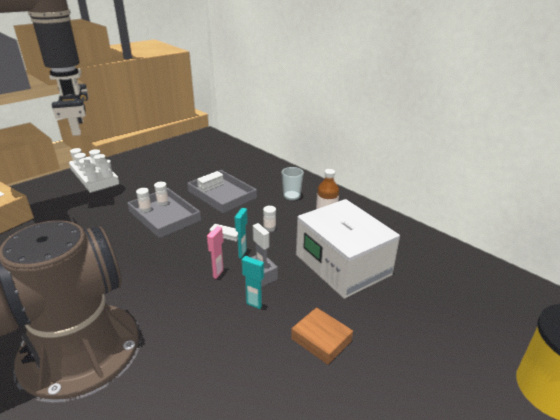

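The scene picture shows the white-grip carrier in its stand at about (226,180), turquoise look-alikes at (188,172) and (267,182), and a pink one at (245,158). The mailer is at (307,193), the vial at (305,226), the vial bin at (363,153) and the mailer bin at (400,205). The reader slot is at (199,246). The side view agrees with this. Next I'll fit yaw angles by silhouette.

```bash
cat > h.py <<'E'
from station import arm
import cv2, numpy as np
from scipy.optimize import minimize
def project(k,P):
    T=np.linalg.inv(k["world_from_camera"]); p=np.c_[P,np.ones(len(P))]@T[:3].T
    if k.get("fish"):
        r=np.hypot(p[:,0],p[:,1]); th=np.arctan2(r,p[:,2]); s=th/np.maximum(r,1e-9)
        return np.c_[k["cx"]+k["fx"]*p[:,0]*s, k["cy"]+k["fy"]*p[:,1]*s]
    return np.c_[k["cx"]+k["fx"]*p[:,0]/p[:,2], k["cy"]+k["fy"]*p[:,1]/p[:,2]]
def box(a,b,z0,z1,cx=0,cy=0):
    return np.array([[cx+sx*a/2,cy+sy*b/2,z] for sx in(-1,1) for sy in(-1,1) for z in(z0,z1)])
S={"mailer":[box(.032,.084,0,.02)],"reader":[box(.16,.2,0,.125)],"slidebox":[box(.085,.1,0,.034)],
 "vial_bin":[box(.14,.19,0,.032)],"mailer_bin":[box(.14,.19,0,.032),box(.084,.032,0,.044,0,.062)],
 "stand":[box(.05,.07,0,.04)],"carrier":[box(.008,.036,.04,.1),box(.016,.048,.1,.145)]}
def place(P,v):
    c,s=np.cos(v[2]),np.sin(v[2]); return np.c_[P[:,0]*c-P[:,1]*s+v[0],P[:,0]*s+P[:,1]*c+v[1],P[:,2]]
def sil(k,boxes,v,sc=4):
    m=np.zeros((420*sc,560*sc),np.uint8)
    for b in boxes:
        q=project(k,place(b,v)); cv2.fillConvexPoly(m,cv2.convexHull(np.round((q+.5)*sc).astype(np.int32)),1)
    return m
def fit(cam,k,name,x0,y0,boxes=None):
    boxes=boxes or S[name]; c=project(k,np.array([[x0,y0,boxes[0][:,2].mean()]]))[0]
    ms=arm.masks_of(cam,name)
    if not ms: return None
    d=min(ms,key=lambda d:np.hypot(*(np.argwhere(d["pixels"]).mean(0)[::-1]-c)))
    M=cv2.resize(d["pixels"].astype(np.uint8),None,fx=4,fy=4,interpolation=cv2.INTER_NEAREST)
    f=lambda v:-(lambda m:(m&M).sum()/max(1,(m|M).sum()))(sil(k,boxes,v))
    out=[]
    for yaw in np.radians([-75,-45,-15,15,45,75]):
        r=minimize(f,[x0,y0,yaw],method="Nelder-Mead",options={"initial_simplex":[[x0,y0,yaw],[x0+.01,y0,yaw],[x0,y0+.01,yaw],[x0,y0,yaw+.25]],"maxiter":70})
        out.append((round(-r.fun,3),np.round(r.x[:2],4).tolist(),round(np.degrees(r.x[2])%180,1)))
    return sorted(out,key=lambda o:-o[0])[:2]
E
python3 - <<'E'
from h import *
for cam in ["scene","side"]:
    k=arm.calibration(cam)
    for n,x,y in [("mailer",.472,.116),("vial_bin",.397,.323),("mailer_bin",.605,.303),("reader",.613,-.202),("stand",.427,-.085),("carrier",.428,-.089),("slidebox",.379,-.331)]:
        print(cam,n,fit(cam,k,n,x,y))
E
```

```text
scene mailer [(np.float64(0.929), [0.4669, 0.1167], np.float64(24.7)), (np.float64(0.929), [0.4669, 0.1167], np.float64(24.7))]
scene vial_bin [(np.float64(0.937), [0.3935, 0.3264], np.float64(178.1)), (np.float64(0.937), [0.3936, 0.3264], np.float64(177.6))]
scene mailer_bin [(np.float64(0.977), [0.6038, 0.3097], np.float64(179.9)), (np.float64(0.977), [0.6038, 0.3099], np.float64(179.9))]
scene reader [(np.float64(0.0), [0.613, -0.202], np.float64(105.0)), (np.float64(0.0), [0.613, -0.202], np.float64(135.0))]
scene stand [(np.float64(0.602), [0.4166, -0.0841], np.float64(168.7)), (np.float64(0.6), [0.4157, -0.0837], np.float64(166.9))]
scene carrier [(np.float64(0.944), [0.4279, -0.0867], np.float64(174.1)), (np.float64(0.944), [0.4277, -0.0868], np.float64(174.0))]
scene slidebox [(np.float64(0.943), [0.3799, -0.3299], np.float64(4.0)), (np.float64(0.942), [0.3796, -0.3297], np.float64(4.7))]
side mailer [(np.float64(0.526), [0.4845, 0.1205], np.float64(152.0)), (np.float64(0.526), [0.4858, 0.1238], np.float64(153.5))]
side vial_bin [(np.float64(0.893), [0.3973, 0.3312], np.float64(179.2)), (np.float64(0.892), [0.3983, 0.3306], np.float64(178.9))]
side mailer_bin [(np.float64(0.953), [0.609, 0.3131], np.float64(0.2)), (np.float64(0.953), [0.6089, 0.3138], np.float64(0.2))]
side reader [(np.float64(0.986), [0.616, -0.1982], np.float64(169.1)), (np.float64(0.986), [0.6159, -0.1983], np.float64(169.0))]
side stand [(np.float64(0.44), [0.4454, -0.1014], np.float64(137.5)), (np.float64(0.44), [0.4425, -0.0977], np.float64(137.9))]
side carrier [(np.float64(0.893), [0.4293, -0.0854], np.float64(167.7)), (np.float64(0.892), [0.4299, -0.085], np.float64(167.5))]
side slidebox [(np.float64(0.933), [0.3841, -0.3275], np.float64(4.2)), (np.float64(0.933), [0.384, -0.327], np.float64(5.1))]
```

```bash
cat >> h.py <<'E'
from scipy.spatial.transform import Rotation as Ro
def togo(x,y,z,yaw):
    s=arm.get_state(); R=Ro.from_euler("xyz",s["ee_rot"]); T=Ro.from_euler("xyz",[np.pi,0,np.radians(yaw)])
    d=R.inv().apply(np.array([x,y,z])-s["eef_pos"])*100; w=np.degrees((R.inv()*T).as_rotvec())
    print("t",round(s["t"],2),"pos",np.round(s["eef_pos"],4),"rpy",np.round(np.degrees(s["ee_rot"]),2),"d(cm)",np.round(d,2),"w(deg)",np.round(w,2),"width",round(s["width"],4))
E
python3 -c "
from h import *
togo(.584,.02,.22,-90); print(arm.calibration('wrist'))"
```

```text
t 2.3 pos [0.2995 0.6049 0.2266] rpy [180.     0.   -26.35] d(cm) [51.45 39.79  0.66] w(deg) [ 0.    0.   63.65] width 0.0876
{'fx': 325.19226210127806, 'fy': 325.19226210127806, 'cx': 280.6416040317164, 'cy': 210.0232737217731, 'world_from_camera': array([[-4.43286925e-01, -8.56600101e-01, -2.64070007e-01,
         3.71442770e-01],
       [-8.96379711e-01,  4.23726448e-01,  1.30227919e-01,
         5.70646966e-01],
       [ 3.40197726e-04,  2.94435330e-01, -9.55671346e-01,
         3.85405894e-01],
       [ 0.00000000e+00,  0.00000000e+00,  0.00000000e+00,
         1.00000000e+00]])}
```

```bash
python3 -m crank '[{"dx":5,"dy":3.7,"dz":0.1,"wz":8},{"dx":10,"dy":7.4,"dz":0.1,"wz":16},{"dx":15,"dy":11.1,"dz":0.2,"wz":24},{"dx":20,"dy":14.8,"dz":0.2,"wz":32},{"dx":25,"dy":18.5,"dz":0.3,"wz":40},{"dx":30,"dy":22.2,"dz":0.4,"wz":48},{"dx":35,"dy":25.9,"dz":0.5,"wz":56},{"dx":40,"dy":29.6,"dz":0.6,"wz":63.6},{"dx":45,"dy":33.3,"dz":0.6,"wz":63.6},{"dx":50,"dy":37,"dz":0.6,"wz":63.6}]'
cat >> h.py <<'E'
def wk():
    k=arm.calibration("wrist"); k["fish"]=1; return k
def look(fn,marks=(),fits=()):
    k=wk(); im=arm.grab_frame("wrist"); cv2.imwrite("pics/"+fn,im[:,:,::-1])
    for n in marks: print(n,[(np.round(d["centre"],4).tolist(),round(d["confidence"],2)) for d in arm.mark_of("wrist",n)])
    for f in fits: print(f[0],fit("wrist",k,*f))
E
python3 - <<'E'
from h import *
look("w1.png",["vial","mailer","slot"],[("mailer",.469,.117),("carrier",.428,-.087),("reader",.614,-.2)])
togo(.584,.051,.22,-90)
E
```

```text
vial []
mailer []
slot []
mailer None
carrier None
reader None
t 2.65 pos [0.2995 0.6049 0.2265] rpy [180.    -0.   -26.34] d(cm) [50.07 37.01  0.66] w(deg) [ 0.   -0.   63.66] width 0.0876$[0]: bad value
```

View pics/w1.png

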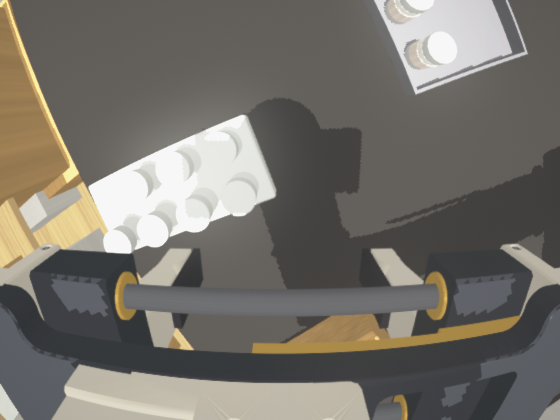

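The move was refused, so the arm is still at its start and this picture shows only the vial rack and the vial-bin corner. I'll resend the rows with all six keys.

```bash
python3 -m crank '[{"dx":5,"dy":3.7,"dz":0.1,"wx":0,"wy":0,"wz":8},{"dx":10,"dy":7.4,"dz":0.1,"wx":0,"wy":0,"wz":16},{"dx":15,"dy":11.1,"dz":0.2,"wx":0,"wy":0,"wz":24},{"dx":20,"dy":14.8,"dz":0.2,"wx":0,"wy":0,"wz":32},{"dx":25,"dy":18.5,"dz":0.3,"wx":0,"wy":0,"wz":40},{"dx":30,"dy":22.2,"dz":0.4,"wx":0,"wy":0,"wz":48},{"dx":35,"dy":25.9,"dz":0.5,"wx":0,"wy":0,"wz":56},{"dx":40,"dy":29.6,"dz":0.6,"wx":0,"wy":0,"wz":63.6},{"dx":45,"dy":33.3,"dz":0.6,"wx":0,"wy":0,"wz":63.6},{"dx":50,"dy":37,"dz":0.6,"wx":0,"wy":0,"wz":63.6}]'
```

```text
t: 3.9
eef_pos: [0.5842, 0.0495, 0.2209]
ee_rot: [-3.141, 0.0, -1.57]
force: [0.7, 0.3, 0.2]
width: 0.0876
gripper_force: 0.0
```

Run:
```python
from h import *
look("w2.png",["vial","mailer","slot"],[("mailer",.469,.117),("carrier",.428,-.087),("reader",.614,-.2)])
togo(.584,.051,.022,-90)
```

```text
vial [([0.5829, 0.0493, -0.0028], 0.91), ([0.772, -0.0075, -0.001], 0.22)]
mailer [([0.4729, 0.1174, -0.0014], 0.89)]
slot [([0.7712, -0.0064, -0.0019], 0.56)]
mailer [(np.float64(0.714), [0.4696, 0.1167], np.float64(25.0)), (np.float64(0.713), [0.4695, 0.1161], np.float64(24.8))]
carrier [(np.float64(0.959), [0.4284, -0.0863], np.float64(167.9)), (np.float64(0.959), [0.4283, -0.0862], np.float64(169.4))]
reader [(np.float64(0.98), [0.6146, -0.2015], np.float64(170.1)), (np.float64(0.98), [0.6145, -0.2015], np.float64(169.9))]
t 4.25 pos [0.5831 0.0523 0.2207] rpy [-1.800e+02  1.000e-02 -8.988e+01] d(cm) [ 0.14 -0.09 19.87] w(deg) [-0.    0.01  0.12] width 0.0878
```

View pics/w2.png

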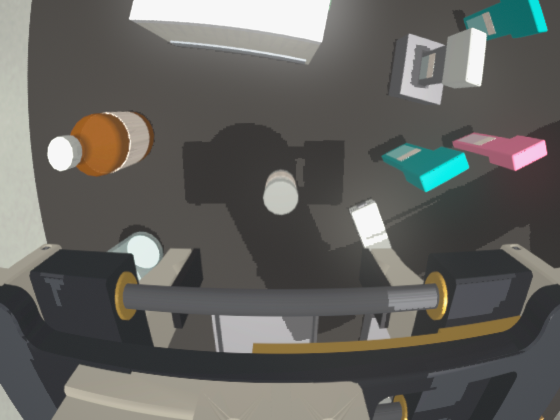

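The wrist view shows the vial at (281,192), centred under the gripper, with the mailer at (370,222). I'll descend on the vial.

```bash
python3 -m crank '[{"dx":0.1,"dy":0,"dz":4,"wx":0,"wy":0,"wz":0},{"dx":0.2,"dy":0,"dz":8,"wx":0,"wy":0,"wz":0},{"dx":0.2,"dy":0,"dz":12,"wx":0,"wy":0,"wz":0},{"dx":0.2,"dy":0,"dz":15,"wx":0,"wy":0,"wz":0},{"dx":0.2,"dy":0,"dz":17,"wx":0,"wy":0,"wz":0},{"dx":0.2,"dy":0,"dz":18.5,"wx":0,"wy":0,"wz":0},{"dx":0.2,"dy":0,"dz":19.5,"wx":0,"wy":0,"wz":0},{"dx":0.2,"dy":0,"dz":19.8,"wx":0,"wy":0,"wz":0},{"dx":0.2,"dy":0,"dz":19.8,"wx":0,"wy":0,"wz":0},{"dx":0.2,"dy":0,"dz":19.8,"wx":0,"wy":0,"wz":0}]'
python3 -m crank '[{"dx":0,"dy":0,"dz":0,"wx":0,"wy":0,"wz":0},{"dx":0,"dy":0,"dz":0,"wx":0,"wy":0,"wz":0},{"dx":0,"dy":0,"dz":0,"wx":0,"wy":0,"wz":0},{"dx":0,"dy":0,"dz":0,"wx":0,"wy":0,"wz":0},{"dx":0,"dy":0,"dz":0,"wx":0,"wy":0,"wz":0},{"dx":0,"dy":0,"dz":0,"wx":0,"wy":0,"wz":0},{"dx":0,"dy":0,"dz":0,"wx":0,"wy":0,"wz":0},{"dx":0,"dy":0,"dz":-0.5,"wx":0,"wy":0,"wz":0},{"dx":0,"dy":0,"dz":-3,"wx":0,"wy":0,"wz":0},{"dx":0,"dy":0,"dz":-7,"wx":0,"wy":0,"wz":0}]' 2.5 15
python3 -c "
from h import *
togo(.396,.275,.03,-90)"
```

```text
t: 5.5
eef_pos: [0.5839, 0.0495, 0.0232]
ee_rot: [-3.141, 0.0, -1.57]
force: [0.1, -0.3, 0.3]
width: 0.0876
gripper_force: 0.0
t: 6.75
eef_pos: [0.5824, 0.049, 0.0924]
ee_rot: [3.139, -0.001, -1.57]
force: [0.1, 0.9, -0.3]
width: 0.0348
gripper_force: 15.0
t 6.75 pos [0.5824 0.049  0.0924] rpy [ 1.7983e+02 -6.0000e-02 -8.9950e+01] d(cm) [-22.62  18.6    6.26] w(deg) [ 0.17 -0.06  0.05] width 0.0348
```

```bash
python3 -m crank '[{"dx":-4,"dy":3.3,"dz":-1,"wx":0,"wy":0,"wz":0},{"dx":-8,"dy":6.6,"dz":-1,"wx":0,"wy":0,"wz":0},{"dx":-12,"dy":9.9,"dz":-1,"wx":0,"wy":0,"wz":0},{"dx":-16,"dy":13.2,"dz":-1,"wx":0,"wy":0,"wz":0},{"dx":-20,"dy":16.5,"dz":-1,"wx":0,"wy":0,"wz":0},{"dx":-22,"dy":18,"dz":-1,"wx":0,"wy":0,"wz":0},{"dx":-22.6,"dy":18.6,"dz":0,"wx":0,"wy":0,"wz":0},{"dx":-22.6,"dy":18.6,"dz":2,"wx":0,"wy":0,"wz":0},{"dx":-22.6,"dy":18.6,"dz":3,"wx":0,"wy":0,"wz":0},{"dx":-22.6,"dy":18.6,"dz":3,"wx":0,"wy":0,"wz":0}]'
python3 -m crank '[{"dx":0,"dy":0,"dz":1,"wx":0,"wy":0,"wz":0},{"dx":0,"dy":0,"dz":2,"wx":0,"wy":0,"wz":0},{"dx":0,"dy":0,"dz":2.6,"wx":0,"wy":0,"wz":0},{"dx":0,"dy":0,"dz":3,"wx":0,"wy":0,"wz":0},{"dx":0,"dy":0,"dz":3.2,"wx":0,"wy":0,"wz":0},{"dx":0,"dy":0,"dz":3.3,"wx":0,"wy":0,"wz":0},{"dx":0,"dy":0,"dz":3.4,"wx":0,"wy":0,"wz":0},{"dx":0,"dy":0,"dz":3.4,"wx":0,"wy":0,"wz":0},{"dx":0,"dy":0,"dz":3.4,"wx":0,"wy":0,"wz":0},{"dx":0,"dy":0,"dz":3.4,"wx":0,"wy":0,"wz":0}]'
```

```text
t: 8.0
eef_pos: [0.3971, 0.2742, 0.0617]
ee_rot: [3.14, -0.002, -1.571]
force: [0.5, -0.2, 0.6]
width: 0.0344
gripper_force: 15.0
t: 9.25
eef_pos: [0.3972, 0.2753, 0.0286]
ee_rot: [-3.141, 0.0, -1.57]
force: [-0.5, -0.2, -1.3]
width: 0.0346
gripper_force: 15.0
```

```bash
python3 -m crank '[{"dx":0,"dy":0,"dz":0.1,"wx":0,"wy":0,"wz":0},{"dx":0,"dy":0,"dz":0.1,"wx":0,"wy":0,"wz":0},{"dx":0,"dy":0,"dz":0.1,"wx":0,"wy":0,"wz":0},{"dx":0,"dy":0,"dz":0.1,"wx":0,"wy":0,"wz":0},{"dx":0,"dy":0,"dz":0.1,"wx":0,"wy":0,"wz":0},{"dx":0,"dy":0,"dz":-1,"wx":0,"wy":0,"wz":0},{"dx":0,"dy":0,"dz":-4,"wx":0,"wy":0,"wz":0},{"dx":0,"dy":0,"dz":-8,"wx":0,"wy":0,"wz":0},{"dx":0,"dy":0,"dz":-12,"wx":0,"wy":0,"wz":0},{"dx":0,"dy":0,"dz":-14,"wx":0,"wy":0,"wz":0}]' 5.5 15
python3 -c "
from h import *
togo(.47,.1165,.14,-65)"
```

```text
t: 10.5
eef_pos: [0.3978, 0.2759, 0.1718]
ee_rot: [-3.139, 0.003, -1.57]
force: [0.4, -0.4, -0.8]
width: 0.0551
gripper_force: 0.0
t 10.5 pos [0.3978 0.2759 0.1718] rpy [-179.86    0.18  -89.93] d(cm) [15.96 -7.19  3.15] w(deg) [ -0.18   0.15 -24.93] width 0.0551
```

```bash
python3 -m crank '[{"dx":3,"dy":-1.4,"dz":0,"wx":0,"wy":0,"wz":-6},{"dx":6,"dy":-2.8,"dz":0,"wx":0,"wy":0,"wz":-12},{"dx":9,"dy":-4.2,"dz":1,"wx":0,"wy":0,"wz":-18},{"dx":12,"dy":-5.6,"dz":2,"wx":0,"wy":0,"wz":-24},{"dx":15,"dy":-6.8,"dz":3,"wx":0,"wy":0,"wz":-25},{"dx":16,"dy":-7.2,"dz":3,"wx":0,"wy":0,"wz":-25},{"dx":16,"dy":-7.2,"dz":3,"wx":0,"wy":0,"wz":-25},{"dx":16,"dy":-7.2,"dz":3,"wx":0,"wy":0,"wz":-25},{"dx":16,"dy":-7.2,"dz":3,"wx":0,"wy":0,"wz":-25},{"dx":16,"dy":-7.2,"dz":3,"wx":0,"wy":0,"wz":-25}]' 8
python3 - <<'E'
from h import *
look("w3.png",["mailer"],[("mailer",.469,.117)])
togo(.47,.117,.003,-65)
arm.grab_frame("scene"); print([(np.round(d["centre"],3),d["confidence"]) for d in arm.mark_of("scene","vial")])
E
```

```text
t: 11.75
eef_pos: [0.4693, 0.1159, 0.1387]
ee_rot: [-3.141, 0.0, -1.133]
force: [0.0, -0.5, 0.0]
width: 0.0799
gripper_force: 0.0
mailer [([0.4723, 0.1145, -0.0036], 0.66), ([0.4288, -0.0889, 0.0106], 0.2)]
mailer [(np.float64(0.976), [0.4705, 0.1155], np.float64(24.3)), (np.float64(0.976), [0.4705, 0.1152], np.float64(24.3))]
t 11.9 pos [0.4693 0.1156 0.1386] rpy [-180.     -0.    -64.92] d(cm) [-0.1  -0.13 13.56] w(deg) [-0.   -0.    0.08] width 0.0799
[(array([ 0.397,  0.272, -0.001]), 0.79), (array([ 0.774,  0.14 , -0.001]), 0.54)]
```

View pics/w3.png

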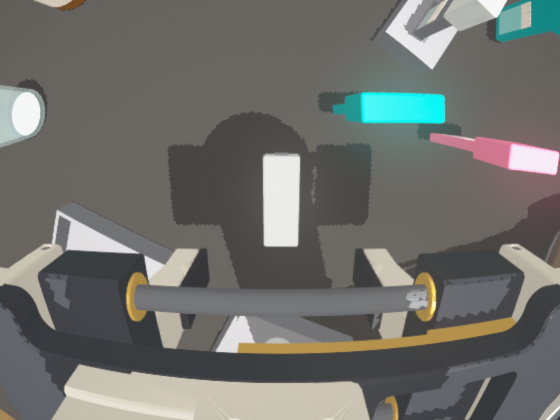

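The wrist view shows the mailer at (282,200), aligned between the fingers, and the scene network reports the vial in its bin. I'll descend on the mailer.

```bash
python3 -m crank '[{"dx":0,"dy":-0.1,"dz":4,"wx":0,"wy":0,"wz":0},{"dx":0,"dy":-0.1,"dz":8,"wx":0,"wy":0,"wz":0},{"dx":0,"dy":-0.1,"dz":11,"wx":0,"wy":0,"wz":0},{"dx":0,"dy":-0.1,"dz":12.5,"wx":0,"wy":0,"wz":0},{"dx":0,"dy":-0.1,"dz":13.2,"wx":0,"wy":0,"wz":0},{"dx":0,"dy":-0.1,"dz":13.4,"wx":0,"wy":0,"wz":0},{"dx":0,"dy":-0.1,"dz":13.5,"wx":0,"wy":0,"wz":0},{"dx":0,"dy":-0.1,"dz":13.5,"wx":0,"wy":0,"wz":0},{"dx":0,"dy":-0.1,"dz":13.5,"wx":0,"wy":0,"wz":0},{"dx":0,"dy":-0.1,"dz":13.5,"wx":0,"wy":0,"wz":0}]'
python3 -m crank '[{"dx":0,"dy":0,"dz":0,"wx":0,"wy":0,"wz":0},{"dx":0,"dy":0,"dz":0,"wx":0,"wy":0,"wz":0},{"dx":0,"dy":0,"dz":0,"wx":0,"wy":0,"wz":0},{"dx":0,"dy":0,"dz":0,"wx":0,"wy":0,"wz":0},{"dx":0,"dy":0,"dz":0,"wx":0,"wy":0,"wz":0},{"dx":0,"dy":0,"dz":0,"wx":0,"wy":0,"wz":0},{"dx":0,"dy":0,"dz":0,"wx":0,"wy":0,"wz":0},{"dx":0,"dy":0,"dz":-0.5,"wx":0,"wy":0,"wz":0},{"dx":0,"dy":0,"dz":-3,"wx":0,"wy":0,"wz":0},{"dx":0,"dy":0,"dz":-8,"wx":0,"wy":0,"wz":0}]' 2.5 15
python3 -c "
from h import *
togo(.605,.268,.009,-90)"
```

```text
t: 13.25
eef_pos: [0.4704, 0.1158, 0.0038]
ee_rot: [-3.141, 0.0, -1.133]
force: [-0.5, -0.9, 0.5]
width: 0.08
gripper_force: 0.0
t: 14.5
eef_pos: [0.469, 0.1149, 0.0832]
ee_rot: [3.137, -0.001, -1.134]
force: [0.9, 0.5, -1.0]
width: 0.0318
gripper_force: 15.0
t 14.5 pos [0.469  0.1149 0.0832] rpy [ 1.7975e+02 -4.0000e-02 -6.4950e+01] d(cm) [ -8.12 -18.83   7.33] w(deg) [ 0.24 -0.09 25.05] width 0.0318
```

```bash
python3 -m crank '[{"dx":-2,"dy":-4,"dz":-0.5,"wx":0,"wy":0,"wz":5},{"dx":-4,"dy":-8,"dz":-1,"wx":0,"wy":0,"wz":10},{"dx":-6,"dy":-12,"dz":-1,"wx":0,"wy":0,"wz":15},{"dx":-8,"dy":-16,"dz":-1,"wx":0,"wy":0,"wz":20},{"dx":-9,"dy":-19.2,"dz":-1,"wx":0,"wy":0,"wz":25},{"dx":-9,"dy":-19.2,"dz":0,"wx":0,"wy":0,"wz":25},{"dx":-9,"dy":-19.2,"dz":2,"wx":0,"wy":0,"wz":25},{"dx":-9,"dy":-19.2,"dz":3,"wx":0,"wy":0,"wz":25},{"dx":-9,"dy":-19.2,"dz":4,"wx":0,"wy":0,"wz":25},{"dx":-9,"dy":-19.2,"dz":4,"wx":0,"wy":0,"wz":25}]'
python3 -m crank '[{"dx":0,"dy":0,"dz":1,"wx":0,"wy":0,"wz":0},{"dx":0,"dy":0,"dz":2,"wx":0,"wy":0,"wz":0},{"dx":0,"dy":0,"dz":2.6,"wx":0,"wy":0,"wz":0},{"dx":0,"dy":0,"dz":3,"wx":0,"wy":0,"wz":0},{"dx":0,"dy":0,"dz":3.2,"wx":0,"wy":0,"wz":0},{"dx":0,"dy":0,"dz":3.3,"wx":0,"wy":0,"wz":0},{"dx":0,"dy":0,"dz":3.4,"wx":0,"wy":0,"wz":0},{"dx":0,"dy":0,"dz":3.4,"wx":0,"wy":0,"wz":0},{"dx":0,"dy":0,"dz":3.4,"wx":0,"wy":0,"wz":0},{"dx":0,"dy":0,"dz":3.4,"wx":0,"wy":0,"wz":0}]'
```

```text
t: 15.75
eef_pos: [0.6056, 0.2781, 0.043]
ee_rot: [3.141, -0.001, -1.57]
force: [0.1, -1.0, -0.2]
width: 0.0319
gripper_force: 15.0
t: 17.0
eef_pos: [0.6061, 0.2786, 0.0097]
ee_rot: [-3.141, 0.0, -1.57]
force: [-0.7, 0.3, -0.3]
width: 0.0317
gripper_force: 15.0
```

```bash
python3 -m crank '[{"dx":0,"dy":0,"dz":0.15,"wx":0,"wy":0,"wz":0},{"dx":0,"dy":0,"dz":0.15,"wx":0,"wy":0,"wz":0},{"dx":0,"dy":0,"dz":0.15,"wx":0,"wy":0,"wz":0},{"dx":0,"dy":0,"dz":0.15,"wx":0,"wy":0,"wz":0},{"dx":0,"dy":0,"dz":-1,"wx":0,"wy":0,"wz":0},{"dx":0,"dy":0,"dz":-4,"wx":0,"wy":0,"wz":0},{"dx":0,"dy":0,"dz":-8,"wx":0,"wy":0,"wz":0},{"dx":0,"dy":0,"dz":-13,"wx":0,"wy":0,"wz":0},{"dx":0,"dy":0,"dz":-18,"wx":0,"wy":0,"wz":0},{"dx":0,"dy":0,"dz":-22,"wx":0,"wy":0,"wz":0}]' 5.5 15
python3 - <<'E'
from h import *
look("w4.png",["vial","mailer","vial_bin","mailer_bin"])
im=arm.grab_frame("scene"); cv2.imwrite("pics/scene4.png",cv2.resize(im[100:260,280:480,::-1],None,fx=3,fy=3))
for n in ["vial","mailer"]: print([(np.round(d["centre"],3),d["confidence"]) for d in arm.mark_of("scene",n)])
togo(.428,-.0865,.23,-101)
E
```

```text
t: 18.25
eef_pos: [0.6063, 0.2786, 0.2332]
ee_rot: [-3.139, 0.002, -1.57]
force: [0.6, 0.5, -0.2]
width: 0.0552
gripper_force: 0.0
vial [([0.3976, 0.2764, 0.0029], 0.79)]
mailer [([0.6096, 0.2774, 0.0005], 0.67), ([0.395, 0.2901, 0.0046], 0.62)]
vial_bin [([0.3955, 0.3232, 0.0017], 0.8)]
mailer_bin [([0.6052, 0.3104, -0.0021], 0.82)]
[(array([0.398, 0.273, 0.002]), 0.81)]
[(array([0.608, 0.276, 0.006]), 0.93), (array([0.395, 0.287, 0.005]), 0.42)]
t 18.65 pos [0.6056 0.2782 0.2285] rpy [ 1.7991e+02 -7.0000e-02 -8.9940e+01] d(cm) [36.45 17.79 -0.08] w(deg) [ 0.08 -0.08 11.06] width 0.0553
```

View pics/scene4.png

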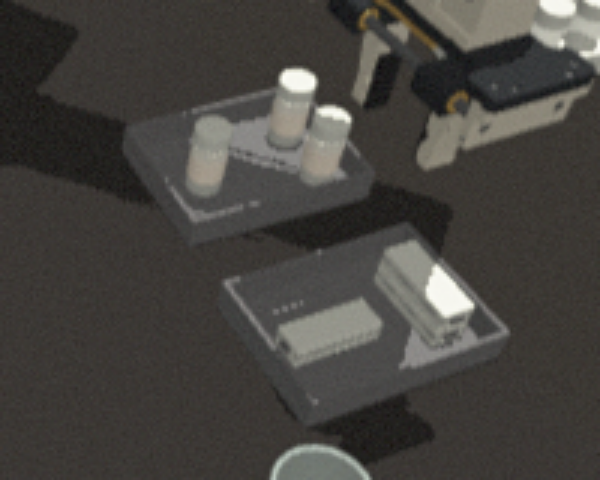

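The enlarged scene crop shows the vial upright in its tray at (210,155) and the mailer flat in the other tray at (330,330). Next I'll go above the carrier.

```bash
python3 -m crank '[{"dx":5,"dy":2.5,"dz":-0.5,"wx":0,"wy":0,"wz":2},{"dx":10,"dy":5,"dz":-0.5,"wx":0,"wy":0,"wz":4},{"dx":15,"dy":7.5,"dz":-0.5,"wx":0,"wy":0,"wz":6},{"dx":20,"dy":10,"dz":-0.5,"wx":0,"wy":0,"wz":8},{"dx":25,"dy":12.5,"dz":-0.5,"wx":0,"wy":0,"wz":10},{"dx":30,"dy":15,"dz":-0.5,"wx":0,"wy":0,"wz":11},{"dx":34,"dy":17,"dz":0,"wx":0,"wy":0,"wz":11},{"dx":36.4,"dy":17.8,"dz":0,"wx":0,"wy":0,"wz":11},{"dx":36.4,"dy":17.8,"dz":0,"wx":0,"wy":0,"wz":11},{"dx":36.4,"dy":17.8,"dz":0,"wx":0,"wy":0,"wz":11}]' 5
python3 - <<'E'
from h import *
look("w5.png",["carrier_grip","stand"],[("carrier",.428,-.087),("reader",.614,-.2)])
togo(.428,-.0865,.11,-101)
E
```

```text
t: 19.9
eef_pos: [0.4285, -0.0855, 0.2293]
ee_rot: [3.141, -0.0, -1.762]
force: [0.6, -0.3, 0.9]
width: 0.0501
gripper_force: 0.0
carrier_grip [([0.3421, -0.156, 0.1197], 0.85), ([0.349, -0.0108, 0.1205], 0.64), ([0.4441, 0.0087, 0.12], 0.61), ([0.4289, -0.0909, 0.1275], 0.59), ([0.4283, -0.0874, 0.0111], 0.34), ([0.6114, -0.2018, 0.0005], 0.27)]
stand [([0.4305, -0.0841, 0.0], 0.65)]
carrier [(np.float64(0.936), [0.4279, -0.0873], np.float64(171.4)), (np.float64(0.936), [0.4279, -0.0872], np.float64(171.6))]
reader [(np.float64(0.967), [0.616, -0.2016], np.float64(169.2)), (np.float64(0.967), [0.6158, -0.2013], np.float64(169.1))]
t 20.15 pos [ 0.4286 -0.0851  0.2294] rpy [ 1.7998e+02 -1.0000e-02 -1.0089e+02] d(cm) [ 0.15  0.03 11.94] w(deg) [ 0.02 -0.01  0.11] width 0.05
```

View pics/w5.png

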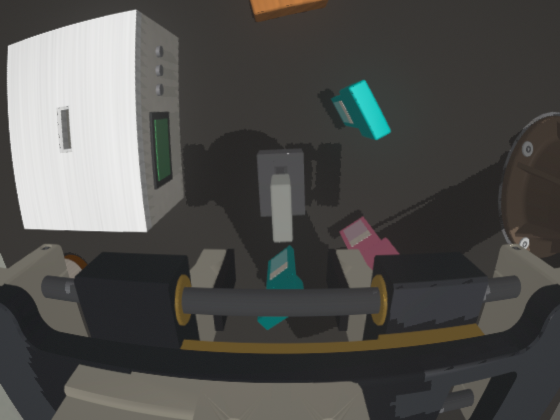

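The wrist view shows the white grip at (282,208), centred and parallel to the pads, with the slot at (64,130). I'll grasp the carrier.

```bash
python3 -m crank '[{"dx":0.1,"dy":0,"dz":3,"wx":0,"wy":0,"wz":0},{"dx":0.2,"dy":0,"dz":6,"wx":0,"wy":0,"wz":0},{"dx":0.2,"dy":0,"dz":8.5,"wx":0,"wy":0,"wz":0},{"dx":0.2,"dy":0,"dz":10.5,"wx":0,"wy":0,"wz":0},{"dx":0.2,"dy":0,"dz":11.5,"wx":0,"wy":0,"wz":0},{"dx":0.2,"dy":0,"dz":12,"wx":0,"wy":0,"wz":0},{"dx":0.2,"dy":0,"dz":12,"wx":0,"wy":0,"wz":0},{"dx":0.2,"dy":0,"dz":12,"wx":0,"wy":0,"wz":0},{"dx":0.2,"dy":0,"dz":12,"wx":0,"wy":0,"wz":0},{"dx":0.2,"dy":0,"dz":12,"wx":0,"wy":0,"wz":0}]'
python3 -m crank '[{"dx":0,"dy":0,"dz":0,"wx":0,"wy":0,"wz":0},{"dx":0,"dy":0,"dz":0,"wx":0,"wy":0,"wz":0},{"dx":0,"dy":0,"dz":0,"wx":0,"wy":0,"wz":0},{"dx":0,"dy":0,"dz":0,"wx":0,"wy":0,"wz":0},{"dx":0,"dy":0,"dz":0,"wx":0,"wy":0,"wz":0},{"dx":0,"dy":0,"dz":0,"wx":0,"wy":0,"wz":0},{"dx":0,"dy":0,"dz":0,"wx":0,"wy":0,"wz":0},{"dx":0,"dy":0,"dz":0,"wx":0,"wy":0,"wz":0},{"dx":0,"dy":0,"dz":0,"wx":0,"wy":0,"wz":0},{"dx":0,"dy":0,"dz":0,"wx":0,"wy":0,"wz":0}]' 0.8 30
python3 -c "
from h import *
togo(.428,-.0865,.25,-101); s=arm.get_state(); print(s['force'],s['moment'],s['gripper_force'])"
```

```text
t: 21.4
eef_pos: [0.4282, -0.0875, 0.1099]
ee_rot: [-3.141, 0.0, -1.762]
force: [0.1, -0.3, 0.0]
width: 0.0498
gripper_force: 0.0
t: 22.65
eef_pos: [0.428, -0.0876, 0.1096]
ee_rot: [3.141, -0.0, -1.762]
force: [-0.4, 0.9, 0.7]
width: 0.0156
gripper_force: 30.0
t 22.65 pos [ 0.428  -0.0876  0.1096] rpy [ 179.99   -0.   -100.94] d(cm) [ -0.11   0.02 -14.04] w(deg) [ 0.01 -0.    0.06] width 0.0156
[-0.38400918  0.88573192  0.68847367] [0.34347354 0.48027899 0.01821138] 29.992251992225647
```

```bash
python3 -m crank '[{"dx":0,"dy":0,"dz":-0.5,"wx":0,"wy":0,"wz":0},{"dx":0,"dy":0,"dz":-1.5,"wx":0,"wy":0,"wz":0},{"dx":0,"dy":0,"dz":-3,"wx":0,"wy":0,"wz":0},{"dx":0,"dy":0,"dz":-5,"wx":0,"wy":0,"wz":0},{"dx":0,"dy":0,"dz":-8,"wx":0,"wy":0,"wz":0},{"dx":0,"dy":0,"dz":-11,"wx":0,"wy":0,"wz":0},{"dx":0,"dy":0,"dz":-14,"wx":0,"wy":0,"wz":0},{"dx":0,"dy":0,"dz":-16,"wx":0,"wy":0,"wz":0},{"dx":0,"dy":0,"dz":-16,"wx":0,"wy":0,"wz":0},{"dx":0,"dy":0,"dz":-16,"wx":0,"wy":0,"wz":0}]'
python3 -c "
from h import *
togo(.623,-.162,.26,-100.5)"
```

```text
t: 23.9
eef_pos: [0.4276, -0.0876, 0.2692]
ee_rot: [3.141, 0.0, -1.762]
force: [-1.0, 0.3, -1.5]
width: 0.016
gripper_force: 30.0
t 23.9 pos [ 0.4276 -0.0876  0.2692] rpy [ 1.7998e+02  1.0000e-02 -1.0095e+02] d(cm) [  3.6  -20.59   0.91] w(deg) [ 0.02  0.01 -0.45] width 0.016
```

```bash
python3 -m crank '[{"dx":0.6,"dy":-3,"dz":0,"wx":0,"wy":0,"wz":0},{"dx":1.2,"dy":-7,"dz":0,"wx":0,"wy":0,"wz":0},{"dx":2,"dy":-11,"dz":0,"wx":0,"wy":0,"wz":0},{"dx":2.6,"dy":-15,"dz":0,"wx":0,"wy":0,"wz":0},{"dx":3.2,"dy":-18,"dz":0,"wx":0,"wy":0,"wz":0},{"dx":3.6,"dy":-20,"dz":0.5,"wx":0,"wy":0,"wz":-0.5},{"dx":3.6,"dy":-20.6,"dz":1,"wx":0,"wy":0,"wz":-0.5},{"dx":3.6,"dy":-20.6,"dz":1,"wx":0,"wy":0,"wz":-0.5},{"dx":3.6,"dy":-20.6,"dz":1,"wx":0,"wy":0,"wz":-0.5},{"dx":3.6,"dy":-20.6,"dz":1,"wx":0,"wy":0,"wz":-0.5}]'
python3 - <<'E'
from h import *
look("w6.png",["slot","carrier_foot"],[("reader",.614,-.2)])
togo(.615,-.2015,.26,-100.5)
k=wk(); print(np.round(project(k,place(box(.01,.038,.125,.125),[.615,-.2015,np.radians(-10)])),1)[::2])
E
python3 -c "
import cv2; a=cv2.imread('pics/w6.png')[60:260,180:380]; cv2.imwrite('pics/w6c.png',cv2.resize(a,(600,600),interpolation=cv2.INTER_CUBIC))"
```

```text
t: 25.15
eef_pos: [0.6232, -0.1618, 0.2603]
ee_rot: [-3.141, 0.0, -1.753]
force: [-0.1, -0.3, 0.2]
width: 0.0159
gripper_force: 30.0
slot [([0.6153, -0.2009, 0.1255], 0.73)]
carrier_foot [([0.449, 0.0148, 0.0067], 0.82), ([0.6213, -0.1649, 0.1589], 0.71), ([0.3979, 0.3242, 0.0068], 0.64), ([0.3438, -0.1514, 0.0041], 0.6), ([0.3497, -0.0077, -0.0026], 0.57)]
reader [(np.float64(0.923), [0.6132, -0.203], np.float64(169.5)), (np.float64(0.923), [0.6133, -0.2029], np.float64(169.1))]
t 25.35 pos [ 0.6234 -0.1619  0.26  ] rpy [-1.7996e+02  1.0000e-02 -1.0043e+02] d(cm) [4.05 0.11 0.  ] w(deg) [-0.04  0.01  0.07] width 0.016
[[287.4 134.1]
 [287.5 175.4]
 [276.2 134.1]
 [276.6 175.4]]
```

View pics/w6c.png

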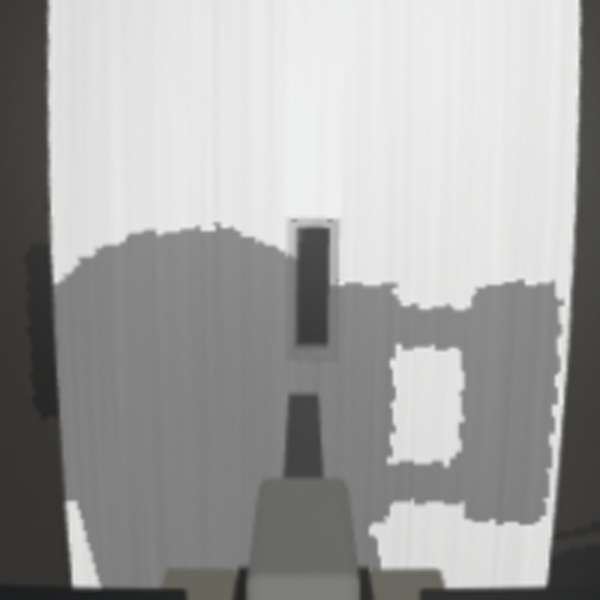

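The crop shows the slot mouth centred at about (313,289), which is full-frame (284.4,156.3). The blade's foot edge is at about (303.5,395), full-frame (281.2,191.7). Both are parallel to the image column. Now I'll compute the offset between them.

Run:
```python
from h import *
im=cv2.imread("pics/w6.png",0).astype(float)
k=wk(); W=k["world_from_camera"]
def back(u,v,z):
    a=np.array([(u-k["cx"])/k["fx"],(v-k["cy"])/k["fy"]]); th=np.hypot(*a); d=np.r_[a/th*np.sin(th),np.cos(th)]
    d=W[:3,:3]@d; return W[:3,3]+d*(z-W[2,3])/d[2]
s=arm.get_state(); p=s["eef_pos"]; R=Ro.from_euler("xyz",s["ee_rot"])
for n,u,v,z in [("slot",284.4,156.3,.125),("slot top",284.5,60+219/3,.125),("slot bot",284.5,60+360/3,.125),("foot edge",281.2,191.7,p[2]-.0996)]:
    q=back(u,v,z); print(n,np.round(q,4),"tool cm",np.round(R.inv().apply(q-p)*100,2))
# line profiles: subpixel columns of the slot and blade
for r in (140,150,165,170,194,200,206): print(r,im[r,272:296].astype(int).tolist())
```

```text
slot [ 0.613  -0.1999  0.125 ] tool cm [ 3.92  0.34 13.5 ]
slot top [ 0.6091 -0.2208  0.125 ] tool cm [ 6.05  0.34 13.5 ]
slot bot [ 0.6169 -0.1781  0.125 ] tool cm [ 1.72  0.36 13.5 ]
foot edge [ 0.6203 -0.1763  0.1604] tool cm [1.48 0.04 9.96]
140 [231, 232, 232, 217, 200, 192, 167, 112, 86, 77, 73, 75, 74, 74, 74, 75, 76, 98, 173, 180, 188, 223, 228, 229]
150 [138, 139, 139, 132, 128, 125, 109, 81, 70, 69, 69, 70, 70, 69, 69, 70, 74, 109, 173, 178, 183, 220, 226, 228]
165 [136, 136, 136, 129, 125, 121, 102, 73, 63, 62, 62, 62, 62, 62, 64, 63, 68, 100, 121, 123, 122, 130, 132, 135]
170 [135, 136, 136, 128, 125, 120, 101, 72, 60, 60, 60, 61, 60, 61, 61, 60, 67, 98, 121, 122, 124, 129, 131, 134]
194 [132, 132, 132, 122, 86, 71, 69, 69, 71, 71, 70, 70, 70, 75, 106, 126, 130, 130, 130, 129, 128, 128, 129, 131]
200 [131, 131, 129, 105, 78, 70, 69, 69, 69, 69, 70, 70, 70, 72, 91, 122, 129, 129, 130, 129, 127, 128, 128, 131]
206 [130, 131, 127, 91, 71, 68, 68, 69, 68, 68, 68, 69, 69, 69, 78, 119, 128, 129, 129, 128, 126, 126, 128, 130]
```

```bash
python3 -m crank '[{"dx":1,"dy":0.1,"dz":0,"wx":0,"wy":0,"wz":0},{"dx":2,"dy":0.2,"dz":0,"wx":0,"wy":0,"wz":0},{"dx":3,"dy":0.3,"dz":0,"wx":0,"wy":0,"wz":0},{"dx":4,"dy":0.3,"dz":0.5,"wx":0,"wy":0,"wz":0},{"dx":4.05,"dy":0.3,"dz":1,"wx":0,"wy":0,"wz":0},{"dx":4.05,"dy":0.3,"dz":1.5,"wx":0,"wy":0,"wz":0},{"dx":4.05,"dy":0.3,"dz":2,"wx":0,"wy":0,"wz":0},{"dx":4.05,"dy":0.3,"dz":2.5,"wx":0,"wy":0,"wz":0},{"dx":4.05,"dy":0.3,"dz":2.7,"wx":0,"wy":0,"wz":0},{"dx":4.05,"dy":0.3,"dz":2.7,"wx":0,"wy":0,"wz":0}]'
python3 - <<'E'
from h import *
a=[]
for c in ["wrist","scene"]:
    im=arm.grab_frame(c)
    if c=="wrist": a.append(im[120:280,200:360])
    else:
        u,v=project(arm.calibration(c),np.array([[.613,-.2,.14]]))[0].astype(int); print(u,v); a.append(im[v-25:v+15,u-20:u+20])
cv2.imwrite("pics/w7.png",np.hstack([cv2.resize(x,(400,400),interpolation=cv2.INTER_CUBIC) for x in a])[:,:,::-1])
togo(.613,-.2,.2,-100.5); print(arm.get_state()["force"])
E
```

```text
t: 26.6
eef_pos: [0.6132, -0.2012, 0.2324]
ee_rot: [3.141, -0.0, -1.753]
force: [-0.5, 1.1, 0.1]
width: 0.0159
gripper_force: 30.0
197 242
t 26.7 pos [ 0.6133 -0.2013  0.2328] rpy [-179.98   -0.   -100.44] d(cm) [-0.12  0.06  3.28] w(deg) [-0.02 -0.    0.06] width 0.0158
[ 0.683364    0.36145361 -0.07399226]
```

View pics/w7.png

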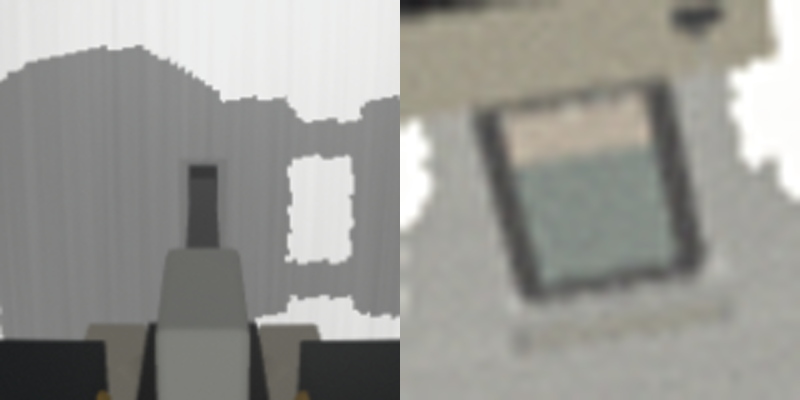

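The wrist half shows the blade foot at (203,178) centred across the slot, and the scene half shows the blade directly over the slot. I'll lower slowly and watch the force.

```bash
python3 -m crank '[{"dx":0,"dy":0,"dz":0.3,"wx":0,"wy":0,"wz":0},{"dx":0,"dy":0,"dz":0.6,"wx":0,"wy":0,"wz":0},{"dx":0,"dy":0,"dz":0.8,"wx":0,"wy":0,"wz":0},{"dx":0,"dy":0,"dz":1,"wx":0,"wy":0,"wz":0},{"dx":0,"dy":0,"dz":1.2,"wx":0,"wy":0,"wz":0},{"dx":0,"dy":0,"dz":1.4,"wx":0,"wy":0,"wz":0},{"dx":0,"dy":0,"dz":1.6,"wx":0,"wy":0,"wz":0},{"dx":0,"dy":0,"dz":1.8,"wx":0,"wy":0,"wz":0},{"dx":0,"dy":0,"dz":2,"wx":0,"wy":0,"wz":0},{"dx":0,"dy":0,"dz":2,"wx":0,"wy":0,"wz":0}]'
python3 -c "
from h import *
s=arm.get_state(); print(s['eef_pos'],s['force'],s['moment'])"
```

```text
t: 27.95
eef_pos: [0.6131, -0.2013, 0.2124]
ee_rot: [3.141, -0.0, -1.753]
force: [-1.1, -0.3, -0.3]
width: 0.0164
gripper_force: 30.0
[ 0.61310013 -0.20129657  0.21235398] [-1.13279433 -0.27669362 -0.3354247 ] [ 0.13404973 -0.03370247  0.01425443]
```

```bash
python3 -m crank '[{"dx":0,"dy":0,"dz":0.7,"wx":0,"wy":0,"wz":0},{"dx":0,"dy":0,"dz":1.4,"wx":0,"wy":0,"wz":0},{"dx":0,"dy":0,"dz":2.1,"wx":0,"wy":0,"wz":0},{"dx":0,"dy":0,"dz":2.8,"wx":0,"wy":0,"wz":0},{"dx":0,"dy":0,"dz":3.5,"wx":0,"wy":0,"wz":0},{"dx":0,"dy":0,"dz":4.2,"wx":0,"wy":0,"wz":0},{"dx":0,"dy":0,"dz":4.9,"wx":0,"wy":0,"wz":0},{"dx":0,"dy":0,"dz":5.5,"wx":0,"wy":0,"wz":0},{"dx":0,"dy":0,"dz":6,"wx":0,"wy":0,"wz":0},{"dx":0,"dy":0,"dz":6,"wx":0,"wy":0,"wz":0}]'
python3 -m crank '[{"dx":0,"dy":0,"dz":0,"wx":0,"wy":0,"wz":0},{"dx":0,"dy":0,"dz":0,"wx":0,"wy":0,"wz":0},{"dx":0,"dy":0,"dz":0,"wx":0,"wy":0,"wz":0},{"dx":0,"dy":0,"dz":0,"wx":0,"wy":0,"wz":0},{"dx":0,"dy":0,"dz":0,"wx":0,"wy":0,"wz":0},{"dx":0,"dy":0,"dz":0,"wx":0,"wy":0,"wz":0},{"dx":0,"dy":0,"dz":0,"wx":0,"wy":0,"wz":0},{"dx":0,"dy":0,"dz":0,"wx":0,"wy":0,"wz":0},{"dx":0,"dy":0,"dz":0,"wx":0,"wy":0,"wz":0},{"dx":0,"dy":0,"dz":0,"wx":0,"wy":0,"wz":0}]'
python3 - <<'E'
from h import *
im=arm.grab_frame("scene"); cv2.imwrite("pics/end.png",cv2.resize(im[130:310,100:340,::-1],(800,600),interpolation=cv2.INTER_CUBIC))
togo(.613,-.2,.1524,-100.5)
E
```

```text
t: 29.2
eef_pos: [0.613, -0.2013, 0.1521]
ee_rot: [3.141, -0.0, -1.753]
force: [0.3, 0.4, 0.0]
width: 0.016
gripper_force: 30.0
t: 30.45
eef_pos: [0.6132, -0.2013, 0.1525]
ee_rot: [3.142, 0.0, -1.753]
force: [0.6, -0.6, -0.5]
width: 0.016
gripper_force: 30.0
t 30.5 pos [ 0.6132 -0.2013  0.1526] rpy [-180.     -0.   -100.44] d(cm) [-0.12  0.04  0.02] w(deg) [-0.   -0.    0.06] width 0.0159
```

View pics/end.png

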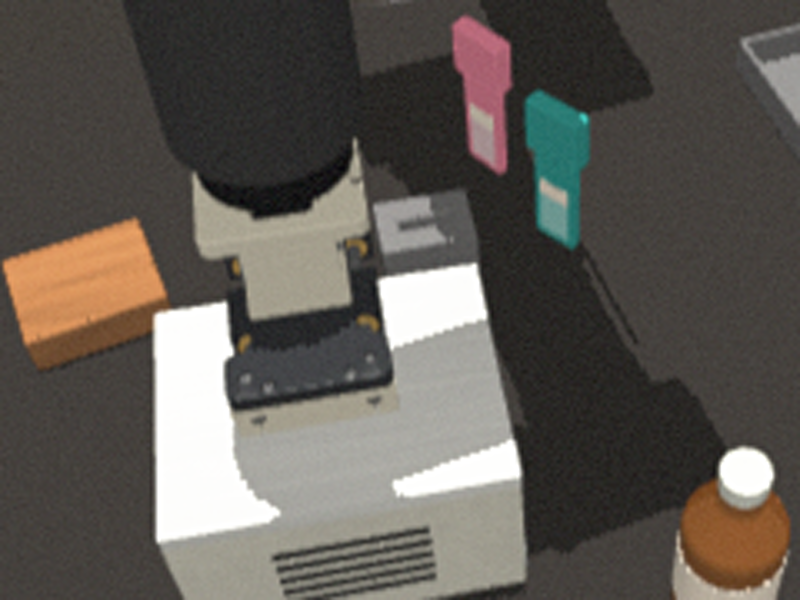

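The gripper is low over the cover at about (310,380), the stand at (420,230) is empty, and the bystanders have not moved. No contact force is reported, and the foot works out to about 72 mm below the cover's top.

```bash
python3 -c "
from station import arm
print(arm.job_done())"
```

```text
the job is handed in; nothing more can be done
None
```

I handed the job in at about 30.5 s of the 72 s allowed, and the judging result is not shown: the vial stands upright in its bin, the mailer lies flat in its bin, and the carrier is held in the slot with its foot about 72 mm below the cover's top.

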